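# Index the flange fixture by three clicks and hold it

## Task

Lift the thin-walled dust cap off the indexing fixture's knob, handling it gently (it cracks if squeezed hard, pressed or dropped), and stand it, open side down, wholly on the green cutting mat. Then grip the bar knob and turn the dividing plate clockwise (seen from above) by feel, three clicks on to the third stop and never past it to a fourth, and finish while still holding the knob there, seated in the stop. Leave the gearbox, bottle, screwdriver and parts tray where they are.

Things in the scene. Friction and masses are not known exactly. Their poses are not given: they have to be found in the camera images.
- fixture: Indexing fixture, fixed to the bench, left or right: grey block 130 x 130 mm, 36 mm high, on it a dark ring 120 mm across, 9 mm high, and on that the turning aluminium dividing plate, 114 mm across, top face 55 mm above the bench. Origin: centre of its underside, z up. A small steel pointer stands at the ring on its -x side.
- index_plate (a joint): Turn of the dividing plate with its bar knob about the fixture's vertical axis, rad, clockwise from above. It starts in the stop at 0; clicks every 24 degrees: stops 1, 2, 3 at 0.419, 0.838, 1.257, and more up to 2.51; hard end just below 0. From a stop the resisting torque rises to 0.18 N m a quarter pitch on, is zero midway, then draws the plate on into the next stop.
- knob_grip (a point): Grip point of the knob, on the turning axis, 75 mm above the bench. The knob is a solid black upright bar, 44 mm long (this point's x axis), 14 mm thick (its y axis), from 55 to 91 mm above the bench (20 mm below to 16 mm above this point); it may be gripped firmly. Axes turn with the knob, z up. Under the cap at first.
- cap: Loose grey plastic cap, about 50 g, over the knob on the plate at first: upside-down cup 64 mm across (58 inside), 46 mm high, with a stud 24 mm across and 30 mm tall on its roof. Origin: centre of its open lower rim, z up. Lift it 40 mm or more to clear the knob. Grip it with at most 15 N; it cracks when all contact forces on it add up to over 45 N.
- cap_stud (a point): Point to grip on the cap's stud, on its axis, 63 mm above the cap's rim; the stud reaches from 17 mm below to 13 mm above it.
- mat: Green cutting mat, 200 mm along its x, 240 mm along its y, 3 mm thick, fixed flat on the bench on the other side from the fixture. Origin: centre of its underside, z up.
- gearbox: Bystander: red gearbox, about 170 x 200 x 136 mm, 7 kg, at the far side of the bench. Origin: centre of its underside. Leave alone.
- oil_bottle: Bystander: small white bottle with a black cap, 50 mm across, 120 mm high, on the left. Origin: centre of its underside. Leave alone.
- screwdriver: Bystander: screwdriver lying flat on the bench at the far left. Leave alone.
- parts_tray: Bystander: black two-part tray 120 x 160 x 35 mm on the right. Origin: centre of its underside. Leave alone.
Mind the look-alikes: they are no part of the job. There is more than one size of the fixture; the job needs the largest.

How it is judged:
On the way, in this order (a step that is already met when the one before it is completed fails the run):
1. the cap stands on the mat, let go, with the plate still in its first position (x of cap in the frame of mat between -0.072 and 0.072 m and y of cap in the frame of mat between -0.092 and 0.092 m and z of cap in the frame of mat between -0.001 and 0.007 m and angle between cap's own z axis and vertical below 0.1 rad and contact force between the fingers and cap below 0.05 N and linear speed of cap below 0.02 m/s and value of joint index_plate between -0.15 and 0.15 rad), for 0.2 s.
2. the plate passes through the first stop, held by the knob (value of joint index_plate between 0.3 and 0.54 rad and contact force between the fingers and index_plate above 1 N), for 0.02 s.
3. the plate stands in the third stop, held by the knob (value of joint index_plate between 1.1566 and 1.3566 rad and velocity of joint index_plate between -0.1 and 0.1 rad/s and contact force between the fingers and index_plate above 1.5 N), for 0.3 s.
At the end, for the whole second after the job is handed in: Plate at rest within 0.1 rad of the third stop (1.257 rad), fingers pressing on it with over 1.5 N; cap at rest on the mat, upright within 0.1 rad, open side down, centre within 72 mm (mat x) and 92 mm (mat y) of the mat's centre, untouched by the fingers (all of step 3 and x of cap in the frame of mat between -0.072 and 0.072 m and y of cap in the frame of mat between -0.092 and 0.092 m and z of cap in the frame of mat between -0.001 and 0.007 m and angle between cap's own z axis and vertical below 0.1 rad and contact force between the fingers and cap below 0.05 N and linear speed of cap below 0.02 m/s); the arm keeps its last pose, push and grip.
It fails at once if the cap is squeezed, pressed or knocked with over 45 N (contact force between anything else and cap above 45 N).
It fails at once if the plate is turned past the third stop towards the fourth (value of joint index_plate above 1.466 rad).
It fails at once if the gearbox, bottle, screwdriver or parts tray is moved by more than 15 mm (distance of any of gearbox, oil_bottle, screwdriver, parts_tray from where it was at the start of the episode above 0.015 m).
It also fails if it takes over 67 s, if anything falls off the work surface, if the arm or the gripper's body presses on something with over 40 N, if the wrist force passes 120 N, or if a joint passes its speed limit or range.

## Robot

A 7-joint arm with a two-finger parallel gripper is mounted at the origin on the work surface. World frame = base frame: x ahead of the robot, y to its left, z up, the work surface at z = 0. Lengths are in m, angles in rad, forces in N, time in s.
With the tool pointing down it reaches from about 0.4 to 0.925 m from the base axis. Payload 4.1 kg.
Tool frame: the origin (TCP) lies on the centre line of the jaws, within the pads' length; the fingertips stand bot.tips_ahead ahead of it and the grasp point (between the pads) lies 2 mm behind it (bot.tips_ahead is the distance from the TCP to the fingertips, in m); z points along the fingers, y is the line along which they close (so a half turn about z gives the same grasp; the last joint's range is limited). The gripper opens to 85 mm and grips with 20 to 120 N. Pads are 22 mm wide; open, the fingers measure 114 mm over their backs; the gripper's body (76 mm by 85 mm) begins 54 mm behind the grasp point. The pads swing forward as they close: fully open they stand 13 mm farther back than shut.
Start: joints at [1.11, 0.398, 0.045, 1.537, -0.019, 1.207, -0.051], TCP at [0.23, -0.608, 0.216] pointing down, gripper open.
Joint ranges: [-2.82, 2.82], [-0.49, 2.23], [-1.37, 1.46], [0, 2.46], [-1.36, 4.5], [0.23, 2], [-2.94, 2.94]. Speed limits (rad/s): [2.57, 2.57, 3.14, 3.14, 3.14, 3.14, 3.14].

## Interface

Orientations are given as a unit quaternion [x, y, z, w].
In Python, from rig import observe, imaging, job, bot gives the robot as it stands.
- The arm moves only by the tool arm_command, never from a script. Its argument "commands" is a list of rows, each a list of 4 numbers: the shift along the world's x, y, z in mm, then the turn about the world's z in degrees. In form: [[x, y, z, turn], ...]. A call has exactly 8 rows; each row shifts and turns the commanded pose from where the row before left it; what a row does not reach is not made up. A row lasts 1/12 s, in which the tool goes at most 41.7 mm and 7.16 degrees, less where a joint would pass 70% of its speed; a pose out of reach is approached as far as the arm can. A call with a gripper value outside its range is refused whole. "grip" is the finger opening in mm, from 0 to 85.4, set as the call begins (left out, the last holds). The fingers move at their own pace and stop on an object; "squeeze" is the grip in N (left out, the last holds). Time passes only in rows, so rows that do not move let the fingers close, or fill a call up. It gives the time, the measured TCP pose, the force, the opening and the grip force at its end, in the units of the state.
- observe(): the state, without advancing time (a new reading comes with each control period).
- imaging.capture(name): name is "side" or "top" or "wrist"; returns a dict with "color" (384x512x3 uint8, red, green, blue), "fx", "fy", "cx", "cy" (pixels), "D" ([k1, k2, p1, p2, k3] as OpenCV has them; the pictures are not rectified), "R" (3x3) and "t" (3): a world point X has camera coordinates R X + t. Camera axes: x right, y down, z forward; pixel columns grow to the right and rows downward; lengths in m; the calibration is good to about 2 mm. A picture is of the moment at which its call begins. There is no depth.
- job.hand_in(): hands the job in; it is judged then, once.
Trained networks look in a picture, given as the dict that the camera call returned (one of the last four; its "shot" number tells which), for a name from the list of things; names that differ only in an ending like _2 or _b are one class to them, and where a whole thing is asked for, a point or a joint stands for the part that bears it (a point fixed in the world has none). Each returns a list of dicts, best first, with "conf" (0 to 1); they miss things now and then, are a little off and sometimes report something else, mostly with a low value. They report only what shows in the picture. A call takes as long as a camera call. They do not tell look-alikes from the thing itself.
- imaging.find_in(target, picture): "extent" ([centre column, centre row, width, height] in pixels, round what is visible of it).
The state is a dict: "time_s": time; "qpos": joint angles; "joint_velocities": joint speeds; "effort": joint torques, N m; "position": TCP position; "tcp_rot": TCP orientation; "wrist_force": force on the tool from outside, world axes, zero at the start; "wrist_torque": the same for the moment, N m; "finger_gap": opening from 0.0 (shut) to 1.0 (fully open); "gripper_force": force on a finger pad.
Only numpy, scipy, OpenCV 4.12 (cv2) and the standard library are available. Lean on these libraries where they do the work, as an engineer would, in place of code of your own. Each camera call takes 0.05 s, during which the arm holds its last target. There are 200 camera calls.

## Working session

There is one attempt and no reset: what is moved stays moved. The work goes in short steps, Python scripts to look and compute and a tool call to move; the robot and the scene stay as the last step left them, time stands still between calls to the robot, and variables do not carry over. Pictures are saved under pics/ and viewed, at most 10 in all, crops included, and the job is handed in when it is done.

Besides the shell and the picture viewer there is one more tool, called by a JSON object that holds its "fn" and its "kwargs". arm_command: Moves the arm, as the interface text tells. Its arguments: {"type":"object","properties":{"commands":{"type":"array","items":{"type":"array","items":{"type":"number"}}},"grip":{"type":"number"},"squeeze":{"type":"number"}},"required":["commands"]}

```bash
mkdir -p pics; cat > h.py <<'E'
import numpy as np, cv2
from rig import observe, imaging, job, bot
def K(p): return np.array([[p["fx"],0,p["cx"]],[0,p["fy"],p["cy"]],[0,0,1.]])
def px2w(p,uv,z):
    n=cv2.undistortPoints(np.array([[uv]],float),K(p),np.array(p["D"],float)).ravel()
    R=np.array(p["R"]);t=np.array(p["t"]);c=-R.T@t;d=R.T@np.array([n[0],n[1],1]);return c+d*(z-c[2])/d[2]
def w2px(p,X):
    return cv2.projectPoints(np.array(X,float).reshape(-1,1,3),cv2.Rodrigues(np.array(p["R"]))[0],np.array(p["t"],float),K(p),np.array(p["D"],float))[0].reshape(-1,2)
def save(p,name,crop=None,s=1):
    a=p["color"][...,::-1]
    if crop: a=a[crop[1]:crop[3],crop[0]:crop[2]]
    cv2.imwrite("pics/"+name,cv2.resize(a,None,fx=s,fy=s,interpolation=cv2.INTER_CUBIC))
E
python3 - <<'E'
from h import *
s=observe();print({k:np.round(v,3).tolist() for k,v in s.items()},bot.tips_ahead)
for n in("top","side"):
    p=imaging.capture(n);save(p,n+"1.png",s=1.5)
    for t in("fixture","cap","mat","parts_tray","oil_bottle"):
        print(n,t,[(round(d["conf"],2),np.round(d["extent"]).tolist()) for d in imaging.find_in(t,p)][:5])
    print(n,(-np.array(p["R"]).T@p["t"]).round(3))
E
```

```text
{'time_s': 0.0, 'qpos': [1.11, 0.399, 0.045, 1.538, -0.019, 1.207, -0.051], 'joint_velocities': [-0.0, -0.001, -0.001, 0.001, 0.002, 0.0, -0.0], 'effort': [-0.0, -47.512, 1.365, -25.421, 0.012, 0.009, -0.0], 'position': [0.23, -0.607, 0.215], 'tcp_rot': [0.984, 0.18, -0.0, -0.001], 'wrist_force': [-0.145, -0.389, -0.497], 'wrist_torque': [0.035, -0.001, -0.014], 'gripper_force': 0.0, 'finger_gap': 1.001} 0.017
top fixture [(0.84, [212.0, 202.0, 35.0, 34.0]), (0.78, [217.0, 249.0, 25.0, 30.0]), (0.57, [168.0, 215.0, 24.0, 27.0])]
top cap [(0.82, [210.0, 201.0, 18.0, 17.0])]
top mat [(0.76, [300.0, 211.0, 60.0, 50.0])]
top parts_tray [(0.97, [386.0, 210.0, 45.0, 34.0])]
top oil_bottle [(0.74, [129.0, 205.0, 17.0, 14.0])]
top [ 0.419 -0.023  1.404]
side fixture [(0.74, [285.0, 272.0, 41.0, 29.0]), (0.68, [210.0, 297.0, 46.0, 40.0]), (0.67, [235.0, 256.0, 59.0, 37.0])]
side cap [(0.73, [234.0, 237.0, 19.0, 27.0])]
side mat [(0.75, [300.0, 210.0, 79.0, 49.0])]
side parts_tray [(0.85, [338.0, 170.0, 39.0, 28.0])]
side oil_bottle [(0.67, [163.0, 313.0, 24.0, 45.0]), (0.55, [236.0, 238.0, 19.0, 25.0])]
side [-0.012  0.822  0.846]
```

View pics/top1.png

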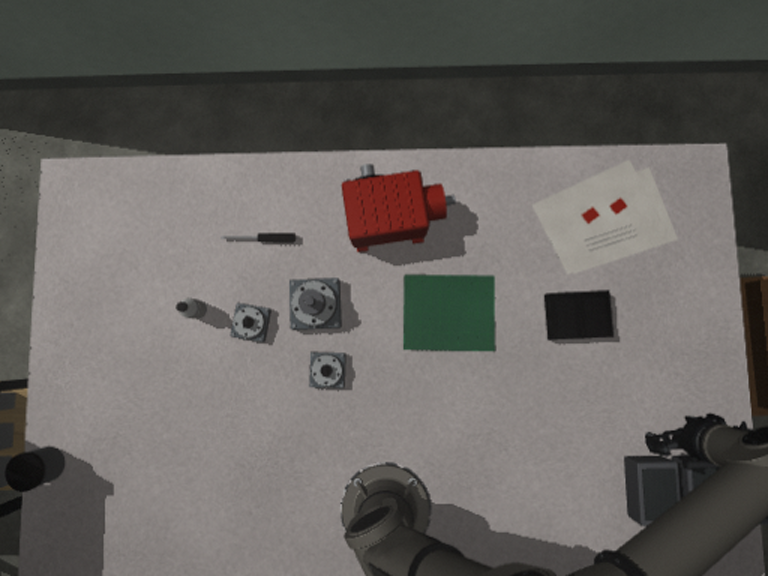

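View pics/side1.png

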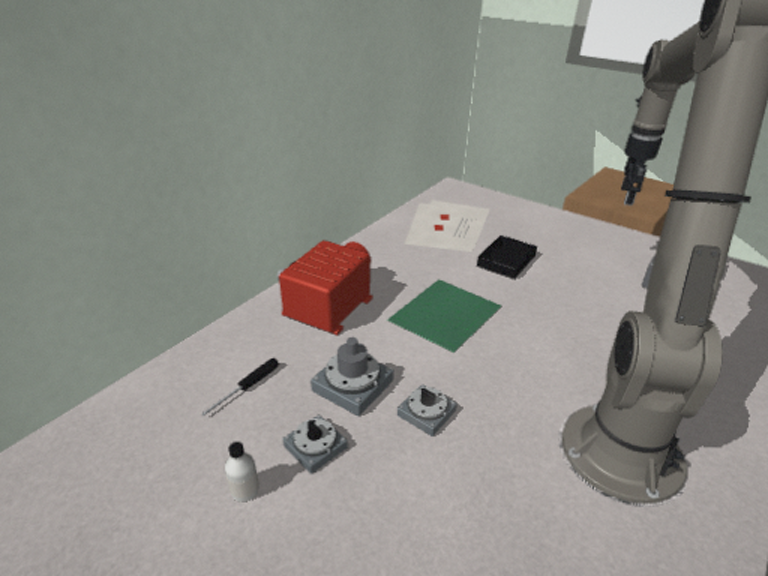

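The candidate fixtures in the top picture (native pixels) are A (212,202), 35 px wide and carrying the capped knob, B (217,249), 25 px, and C (168,215), 24 px. A is the largest and the only one with the grey cap, so it fits the description. I'll confirm that in a crop.

```bash
python3 - <<'E'
from h import *
p=imaging.capture("top");save(p,"crop1.png",(145,170,265,275),6)
for u in((209.5,198.5),):print("stud top",px2w(p,u,.131).round(4))
for uv,z in(((212,202),.02),((217,249),.02),((168,215),.02)):print("fix",px2w(p,uv,z).round(3))
g=cv2.cvtColor(p["color"],cv2.COLOR_RGB2HSV);m=cv2.inRange(g,(60,90,30),(90,255,200))
c=max(cv2.findContours(m,0,2)[0],key=cv2.contourArea);r=cv2.minAreaRect(c);b=cv2.boxPoints(r)
w=np.array([px2w(p,q,.003) for q in b]);print(w.round(3),w.mean(0))
for t,(u,v) in dict(bottle=(129,205),tray=(386,210)).items():print(t,px2w(p,(u,v),.02).round(3))
s=imaging.capture("side")
for t in("cap_stud","knob_grip"):
  for q in(p,s): print(t,[(round(d["conf"],2),np.round(d["extent"],1).tolist()) for d in imaging.find_in(t,q)][:3])
E
```

```text
stud top [0.5308 0.1615 0.131 ]
fix [0.527 0.168 0.02 ]
fix [0.344 0.149 0.02 ]
fix [0.478 0.342 0.02 ]
[[ 0.596 -0.058  0.003]
 [ 0.592 -0.293  0.003]
 [ 0.399 -0.286  0.003]
 [ 0.402 -0.055  0.003]] [ 0.49743034 -0.17284887  0.003     ]
bottle [0.52  0.498 0.02 ]
tray [ 0.485 -0.511  0.02 ]
cap_stud [(0.81, [208.8, 205.0, 16.5, 16.8])]
cap_stud [(0.8, [236.2, 237.8, 17.6, 25.3])]
knob_grip [(0.56, [209.6, 198.3, 31.8, 29.4]), (0.55, [166.4, 214.4, 24.0, 19.4])]
knob_grip [(0.8, [285.4, 268.5, 24.1, 19.3]), (0.76, [235.2, 249.0, 32.8, 23.6])]
```

View pics/crop1.png

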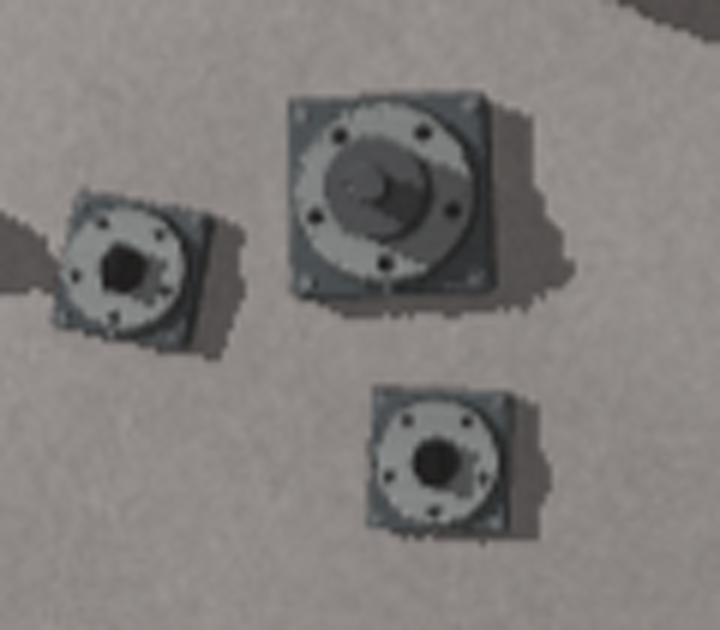

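The crop confirms it: A, at about crop (392,195), is the largest block. It carries the grey cap and stud, and its pointer is on the near (-x) side. Moving over there now.

{"fn": "arm_command", "kwargs": {"commands": [[10,15,8,2],[22,33,8,3],[22,33,8,3],[22,33,8,3],[22,33,8,3],[22,33,8,3],[22,33,8,3],[22,33,8,3]], "grip": 85, "squeeze": 20}}

```text
time_s: 1.57
position: [0.3952, -0.3592, 0.2814]
tcp_rot: [0.927, 0.374, 0.0, 0.0]
wrist_force: [0.4, -0.2, -0.4]
finger_gap: 0.99
gripper_force: 0.0
```

{"fn": "arm_command", "kwargs": {"commands": [[16,36,3,3],[16,36,3,3],[16,36,3,3],[16,36,3,3],[16,36,3,3],[16,36,3,3],[10,36,3,3],[10,36,3,3]]}}

```text
time_s: 2.23
position: [0.5102, -0.071, 0.305]
tcp_rot: [0.829, 0.559, 0.0, 0.0]
wrist_force: [1.1, -0.5, -0.1]
finger_gap: 0.998
gripper_force: 0.0
```

```bash
python3 -c "
from h import *
s=observe();print({k:np.round(v,3).tolist() for k,v in s.items()})"
```

```text
{'time_s': 2.233, 'qpos': [0.464, 0.114, -0.448, 1.715, 0.051, 1.323, -0.378], 'joint_velocities': [-0.511, 0.094, -0.409, -0.158, 0.084, 0.089, -0.304], 'effort': [2.458, -32.611, -0.493, -25.708, -0.115, 0.078, 0.258], 'position': [0.51, -0.071, 0.305], 'tcp_rot': [0.829, 0.559, 0.0, 0.0], 'wrist_force': [1.091, -0.503, -0.116], 'wrist_torque': [-0.051, -0.049, 0.017], 'gripper_force': 0.0, 'finger_gap': 0.998}
```

{"fn": "arm_command", "kwargs": {"commands": [[2,32,0,2],[2,35,0,2],[2,35,0,2],[2,35,0,2],[2,35,0,2],[2,35,0,2],[2,23,0,2],[0,10,0,0]]}}

```text
time_s: 2.9
position: [0.5227, 0.1716, 0.305]
tcp_rot: [0.753, 0.658, 0.001, -0.001]
wrist_force: [0.8, -0.2, -0.1]
finger_gap: 0.995
gripper_force: 0.0
```

{"fn": "arm_command", "kwargs": {"commands": [[0,0,0,0],[0,0,0,0],[0,0,0,0],[0,0,0,0],[0,0,0,0],[0,0,0,0],[0,0,0,0],[0,0,0,0]]}}

```text
time_s: 3.57
position: [0.5242, 0.1656, 0.3043]
tcp_rot: [0.756, 0.654, 0.0, 0.0]
wrist_force: [-0.3, 0.4, -0.1]
finger_gap: 0.995
gripper_force: 0.0
```

```bash
python3 - <<'E'
from h import *
s=observe();print({k:np.round(s[k],3).tolist() for k in("time_s","qpos","position","tcp_rot")})
p=imaging.capture("wrist");save(p,"w1.png",s=1.5)
print((-np.array(p["R"]).T@p["t"]).round(3))
P=s["position"]
print("tcp px",w2px(p,[P]))
for t in("cap","cap_stud","fixture"):
  for d in imaging.find_in(t,p)[:3]:
    e=d["extent"];print(t,round(d["conf"],2),np.round(e,1).tolist(),px2w(p,e[:2],.131).round(4))
E
```

```text
{'time_s': 3.567, 'qpos': [0.166, 0.203, -0.646, 1.637, 0.125, 1.343, -0.644], 'position': [0.524, 0.166, 0.304], 'tcp_rot': [0.756, 0.654, 0.0, 0.0]}
[0.536 0.244 0.462]
tcp px [[256.73861135 235.73588246]]
cap 0.72 [258.1, 151.9, 48.3, 51.8] [0.5279 0.182  0.131 ]
cap_stud 0.7 [258.0, 150.8, 49.3, 55.5] [0.528  0.1833 0.131 ]
fixture 0.73 [254.8, 143.7, 101.7, 106.8] [0.5256 0.1916 0.131 ]
fixture 0.69 [203.6, 31.9, 75.4, 59.3] [0.4916 0.3092 0.131 ]
fixture 0.58 [150.5, 177.1, 74.0, 64.3] [0.4015 0.171  0.131 ]
```

View pics/w1.png

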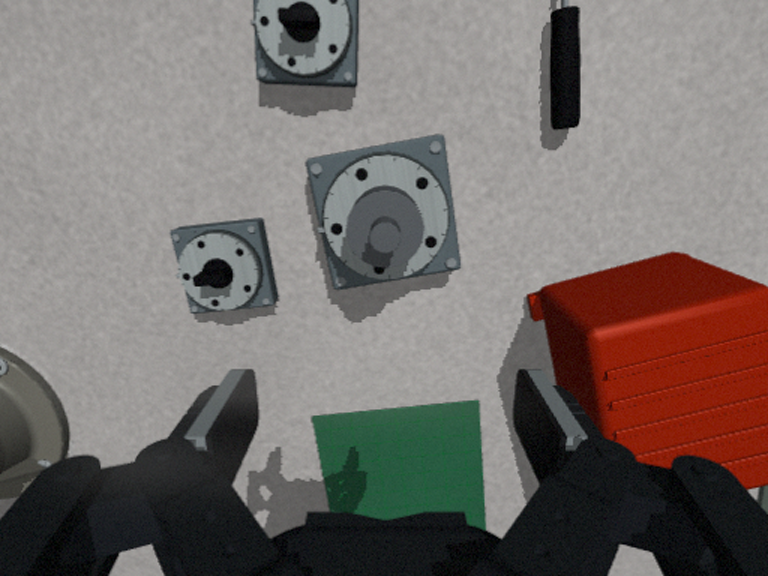

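In the wrist view the big fixture is in the middle, with the stud top at about (385,237) in the view and the plate centre at (386,215). Locating both.

```bash
python3 - <<'E'
from h import *
p=imaging.capture("wrist")
q=lambda u,v,z:px2w(p,(u/1.5,v/1.5),z)
print("stud",q(385,237,.131).round(4),"plate",q(386.5,215,.055).round(4))
c=np.array([q(308,158,.036),q(442,135,.036),q(460,268,.036),q(335,290,.036)]);print(c.round(4),c.mean(0).round(4))
g=cv2.medianBlur(cv2.cvtColor(p["color"],cv2.COLOR_RGB2GRAY),3)
big=cv2.resize(g,None,fx=4,fy=4,interpolation=cv2.INTER_CUBIC)[540:720,930:1130]
h=cv2.HoughCircles(big,cv2.HOUGH_GRADIENT,1,60,param1=60,param2=15,minRadius=35,maxRadius=60)
if h is not None:
  for x,y,r in h[0][:3]: print((x+930)/4,(y+540)/4,r/4,px2w(p,((x+930)/4,(y+540)/4),.131).round(4))
E
```

```text
stud [0.5252 0.1759 0.131 ] plate [0.5271 0.1801 0.055 ]
[[0.4631 0.2391 0.036 ]
 [0.5865 0.2413 0.036 ]
 [0.5909 0.115  0.036 ]
 [0.4649 0.1101 0.036 ]] [0.5264 0.1764 0.036 ]
256.875 159.875 11.1 [0.5252 0.1737 0.131 ]
```

{"fn": "arm_command", "kwargs": {"commands": [[1.5,5,-20,0],[0,5,-30,0],[0,0,-30,0],[0,0,-30,0],[0,0,-20,0],[0,0,-15,0],[0,0,-5,0],[0,0,0,0]], "grip": 60, "squeeze": 12}}

```text
time_s: 4.48
position: [0.5247, 0.1757, 0.153]
tcp_rot: [0.756, 0.654, -0.001, -0.001]
wrist_force: [0.5, 0.9, 0.8]
finger_gap: 0.699
gripper_force: 0.0
```

```bash
python3 - <<'E'
from h import *
p=imaging.capture("wrist");save(p,"w2.png",s=1.5);s=observe();print(s["position"],s["tcp_rot"])
print(w2px(p,[s["position"],[.5258,.1755,.131]])*1.5)
E
```

```text
[0.52565209 0.17617718 0.15431229] [ 7.56200513e-01  6.54339946e-01 -6.38269799e-05 -1.21845840e-04]
[[387.24817081 353.8179979 ]
 [387.76808691 330.83378332]]
```

View pics/w2.png

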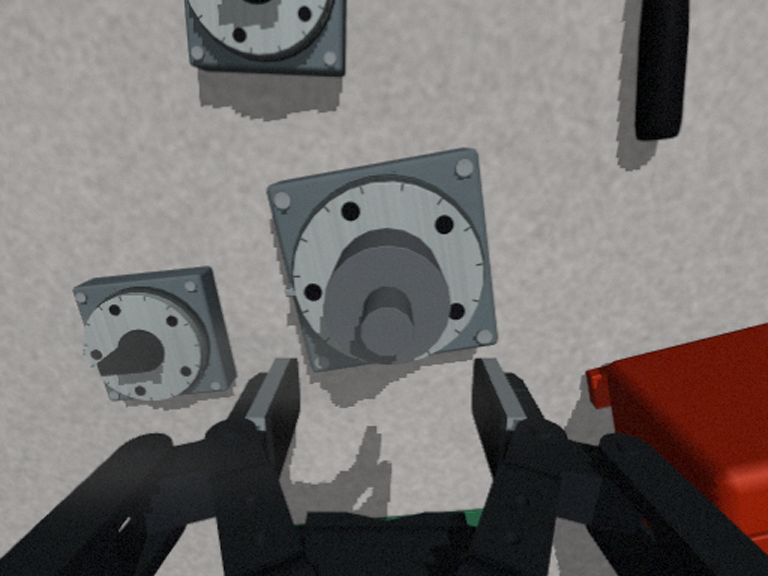

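Squeeze 12 N was accepted, and the stud top shows at (388,331), right where it was predicted. Now down and close.

{"fn": "arm_command", "kwargs": {"commands": [[0,-0.5,-8,0],[0,0,-8,0],[0,0,-6,0],[0,0,-4,0],[0,0,-2,0],[0,0,0,0],[0,0,0,0],[0,0,0,0]], "grip": 45}}

```text
time_s: 5.2
position: [0.5259, 0.1757, 0.1265]
tcp_rot: [0.756, 0.654, 0.0, 0.0]
wrist_force: [0.7, -0.4, -0.0]
finger_gap: 0.53
gripper_force: 0.0
```

{"fn": "arm_command", "kwargs": {"commands": [[0,0,0,0],[0,0,0,0],[0,0,0,0],[0,0,0,0],[0,0,0,0],[0,0,0,0],[0,0,0,0],[0,0,0,0]], "grip": 20, "squeeze": 12}}

```text
time_s: 5.87
position: [0.5256, 0.1756, 0.1262]
tcp_rot: [0.756, 0.654, 0.0, 0.0]
wrist_force: [0.1, -0.2, 0.0]
finger_gap: 0.233
gripper_force: 0.0
```

```bash
python3 - <<'E'
from h import *
p=imaging.capture("wrist");save(p,"w3.png",(150,120,400,384),2.2);s=observe();print(s["position"],s["finger_gap"],s["gripper_force"])
E
```

```text
[0.52561907 0.17555963 0.12625294] 0.23724514509159622 0.0
```

View pics/w3.png

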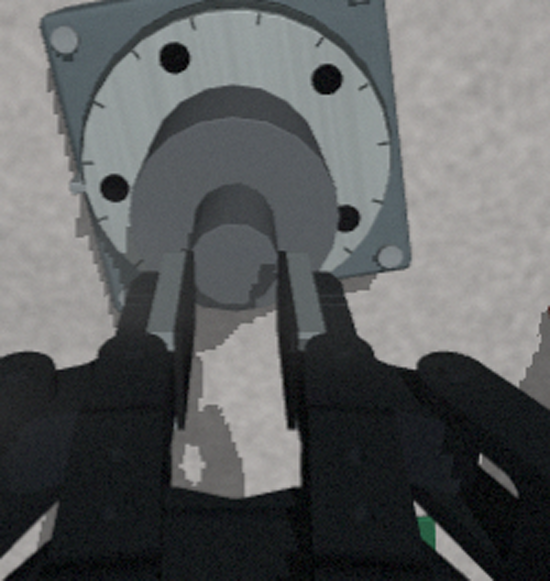

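```bash
python3 - <<'E'
from h import *
p=imaging.capture("wrist");s=observe();P=s["position"]
f=lambda X:((w2px(p,X)-[150,120])*2.2).round(0).tolist()
print("tcp,stud top c",f([P,[.5258,.1755,.131]]))
for dz in(.017,.008,0,-.01):
  print(dz,f([P+[sx*.012,sy*.011,-dz] for sx in(-1,1) for sy in(-1,1)]))
E
```

```text
tcp,stud top c [[235.0, 255.0], [236.0, 263.0]]
0.017 [[200.0, 267.0], [188.0, 199.0], [281.0, 257.0], [271.0, 187.0]]
0.008 [[198.0, 282.0], [185.0, 211.0], [283.0, 271.0], [273.0, 199.0]]
0 [[197.0, 297.0], [183.0, 223.0], [285.0, 285.0], [275.0, 211.0]]
-0.01 [[195.0, 317.0], [180.0, 239.0], [288.0, 305.0], [277.0, 227.0]]
```

{"fn": "arm_command", "kwargs": {"commands": [[0,0,0,0],[0,0,0,0],[0,0,0,0],[0,0,0,0],[0,0,0,0],[0,0,0,0],[0,0,0,0],[0,0,0,0]], "grip": 14, "squeeze": 10}}

```text
time_s: 6.63
position: [0.5256, 0.1756, 0.1262]
tcp_rot: [0.756, 0.654, 0.0, 0.0]
wrist_force: [0.4, -0.4, -0.4]
finger_gap: 0.164
gripper_force: 0.0
```

```bash
python3 - <<'E'
from h import *
p=imaging.capture("wrist");save(p,"w4.png",(170,160,370,320),4);s=observe();print(s["position"],s["finger_gap"]*85.4,s["gripper_force"])
E
```

```text
[0.5256287  0.17557175 0.12625002] 14.172708013465831 0.0
```

View pics/w4.png

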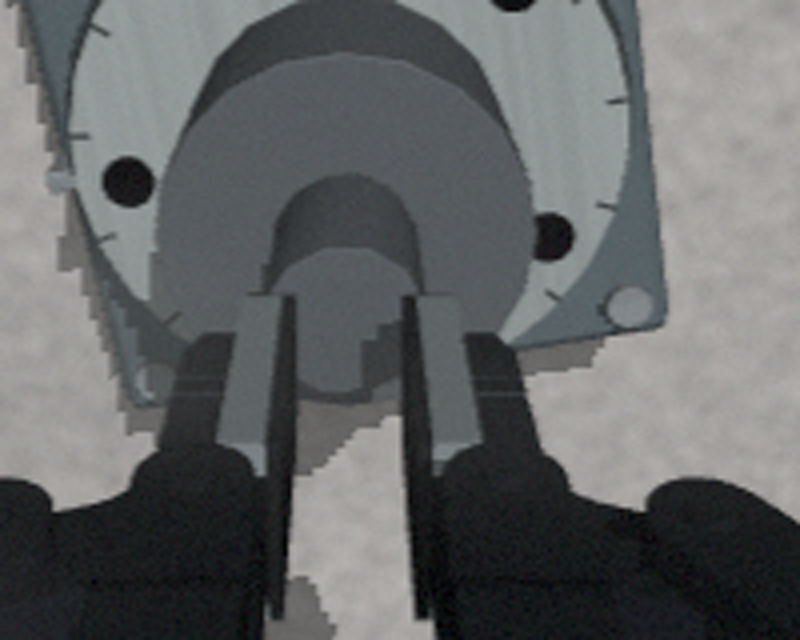

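```bash
python3 - <<'E'
from h import *
p=imaging.capture("wrist");s=observe();P=s["position"];R=np.array(p["R"]);t=np.array(p["t"])
print(p["fx"],R.round(3).tolist(),"cam",(-R.T@t).round(4),"tcp in cam",(R@P+t).round(4),"stud",(R@[.5258,.1755,.131]+t).round(4))
a=np.array([244.2,234.2]);b=np.array([271.3,234.2]);k=p["fx"]*14.17e-3/27.1
for u in(a,b):
  n=cv2.undistortPoints(u.reshape(1,1,2),K(p),np.array(p["D"],float)).ravel()
  print("tip corner",k,(R.T@(np.array([n[0],n[1],1])*k-t)).round(4))
E
```

```text
298.7411162389794 [[0.99, -0.144, -0.001], [-0.137, -0.941, 0.309], [-0.045, -0.306, -0.951]] cam [0.5371 0.2535 0.2836] tcp in cam [-1.00e-04  2.63e-02  1.74e-01] stud [1.000e-04 2.780e-02 1.695e-01]
tip corner 0.15620522572348108 [0.5204 0.1852 0.1421]
tip corner 0.15620522572348108 [0.5344 0.1832 0.1421]
```

The fingers closed to 14 mm with no contact force. In w4 the pads overlie the stud, and their scale puts the fingertips at about z = 0.14, above the stud top at 0.131. So I'll open a bit, go 20 mm lower, and close again.

{"fn": "arm_command", "kwargs": {"commands": [[0,0,0,0],[0,0,0,0],[0,0,0,0],[0,0,0,0],[0,0,-5,0],[0,0,-5,0],[0,0,-5,0],[0,0,-5,0]], "grip": 40}}

```text
time_s: 7.4
position: [0.5253, 0.1754, 0.1054]
tcp_rot: [0.756, 0.654, -0.0, -0.0]
wrist_force: [0.6, 0.3, 0.0]
finger_gap: 0.467
gripper_force: 0.0
```

{"fn": "arm_command", "kwargs": {"commands": [[0,0,0,0],[0,0,0,0],[0,0,0,0],[0,0,0,0],[0,0,0,0],[0,0,0,0],[0,0,0,0],[0,0,0,0]], "grip": 18, "squeeze": 10}}

```text
time_s: 8.07
position: [0.5257, 0.1756, 0.1063]
tcp_rot: [0.756, 0.654, 0.0, 0.0]
wrist_force: [0.4, -0.4, -0.6]
finger_gap: 0.267
gripper_force: 19.9
```

{"fn": "arm_command", "kwargs": {"commands": [[0,0,0,0],[0,0,0,0],[0,0,0,0],[0,0,0,0],[0,0,0,0],[0,0,0,0],[0,0,0,0],[0,0,0,0]], "grip": 22.4, "squeeze": 10}}

```text
time_s: 8.73
position: [0.5256, 0.1756, 0.1062]
tcp_rot: [0.756, 0.654, 0.0, 0.0]
wrist_force: [-0.1, 0.3, -0.8]
finger_gap: 0.267
gripper_force: 19.9
```

```bash
python3 - <<'E'
from h import *
p=imaging.capture("wrist");save(p,"w5.png",(170,160,370,320),4);s=observe();print(s["position"],s["finger_gap"]*85.4,s["gripper_force"],s["wrist_force"])
E
```

```text
[0.52558337 0.17556755 0.10623289] 22.946357295165058 19.913721978664398 [-0.0690416  -0.13578703 -0.59391072]
```

View pics/w5.png

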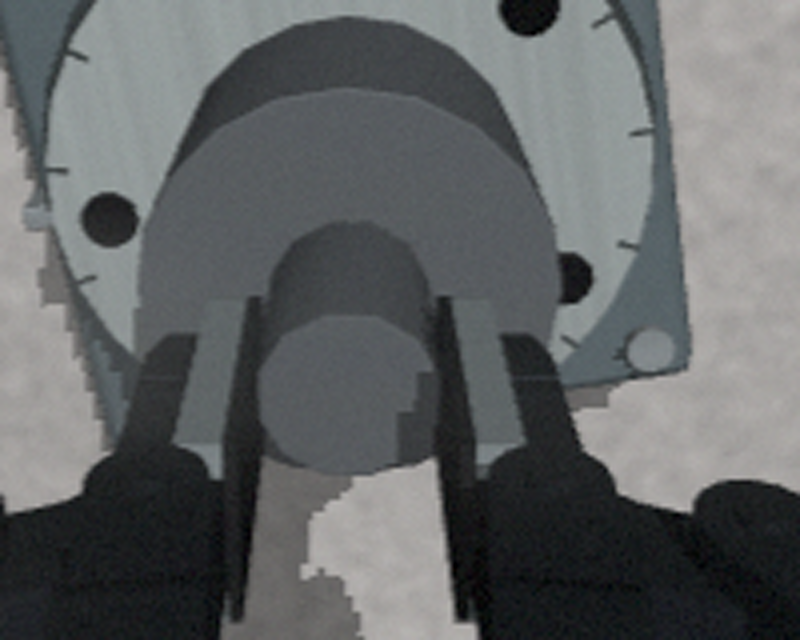

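The pads now hold the stud at about rows 300–470 of the crop, with the tips clear of the roof. I'll try to ease the 20 N by setting the opening just at contact.

{"fn": "arm_command", "kwargs": {"commands": [[0,0,0,0],[0,0,0,0],[0,0,0,0],[0,0,0,0],[0,0,0,0],[0,0,0,0],[0,0,0,0],[0,0,0,0]], "grip": 22.9, "squeeze": 5}}

```text
time_s: 9.45
position: [0.5256, 0.1756, 0.1063]
tcp_rot: [0.756, 0.654, 0.0, 0.0]
wrist_force: [0.7, 0.2, -0.0]
finger_gap: 0.271
gripper_force: 15.9
```

{"fn": "arm_command", "kwargs": {"commands": [[0,0,0,0],[0,0,0,0],[0,0,0,0],[0,0,0,0],[0,0,2,0],[0,0,4,0],[0,0,6,0],[0,0,8,0]], "grip": 23.1, "squeeze": 5}}

```text
time_s: 10.12
position: [0.5254, 0.1755, 0.1266]
tcp_rot: [0.756, 0.654, -0.0, -0.0]
wrist_force: [-0.4, 0.1, -0.1]
finger_gap: 0.272
gripper_force: 12.4
```

{"fn": "arm_command", "kwargs": {"commands": [[0,0,10,0],[0,0,12,0],[0,0,14,0],[0,0,14,0],[0,0,14,0],[0,0,12,0],[0,0,8,0],[0,0,4,0]]}}

```text
time_s: 10.78
position: [0.5263, 0.1759, 0.2162]
tcp_rot: [0.756, 0.654, 0.001, 0.001]
wrist_force: [0.2, -0.1, -0.4]
finger_gap: 0.271
gripper_force: 12.4
```

```bash
python3 - <<'E'
from h import *
s=observe();print(s["position"],s["gripper_force"],s["finger_gap"]*85.4)
for n in("side","wrist"):
  p=imaging.capture(n)
  if n=="wrist": save(p,"w6.png",s=1.5)
  for t in("cap","knob_grip","fixture"):
    print(n,t,[(round(d["conf"],2),np.round(d["extent"]).tolist()) for d in imaging.find_in(t,p)][:3])
E
```

```text
[0.52631899 0.1759112  0.21616958] 12.433013319969177 23.173508335298102
side cap [(0.59, [234.0, 212.0, 22.0, 29.0])]
side knob_grip [(0.93, [286.0, 268.0, 26.0, 22.0]), (0.79, [210.0, 291.0, 24.0, 23.0]), (0.71, [237.0, 246.0, 36.0, 31.0])]
side fixture [(0.98, [237.0, 256.0, 63.0, 41.0]), (0.93, [284.0, 274.0, 43.0, 31.0])]
wrist cap [(0.94, [258.0, 221.0, 106.0, 112.0])]
wrist knob_grip [(0.84, [256.0, 156.0, 106.0, 78.0]), (0.82, [122.0, 210.0, 68.0, 61.0]), (0.65, [191.0, 24.0, 82.0, 48.0])]
wrist fixture [(0.96, [188.0, 31.0, 91.0, 59.0]), (0.68, [255.0, 153.0, 127.0, 115.0]), (0.68, [126.0, 203.0, 88.0, 79.0])]
```

View pics/w6.png

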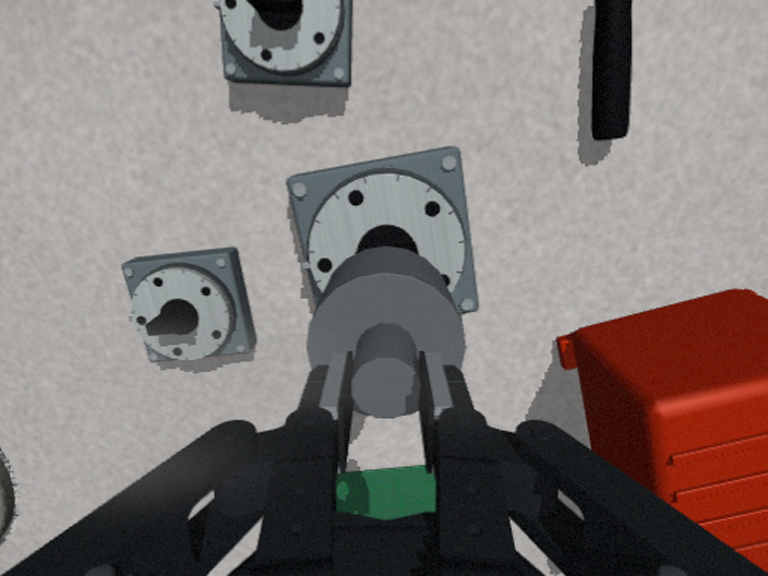

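The cap is up and held; the stud is at about (385,385) and the black knob shows beneath it. Carrying it to the mat.

{"fn": "arm_command", "kwargs": {"commands": [[0,-5,0,0],[-1,-12,0,0],[-2,-18,0,0],[-3,-22,0,0],[-3,-25,0,0],[-3,-25,0,0],[-3,-25,0,0],[-3,-25,0,0]]}}

```text
time_s: 11.85
position: [0.5069, 0.016, 0.2142]
tcp_rot: [0.757, 0.654, -0.0, 0.0]
wrist_force: [1.0, -0.4, -0.9]
finger_gap: 0.267
gripper_force: 12.4
```

{"fn": "arm_command", "kwargs": {"commands": [[-3,-25,0,0],[-3,-25,0,0],[-2,-25,0,0],[-1,-25,0,0],[-1,-25,0,0],[0,-25,0,0],[0,-20,0,0],[0,-12,0,0]]}}

```text
time_s: 12.52
position: [0.4963, -0.1676, 0.2141]
tcp_rot: [0.758, 0.653, -0.001, 0.0]
wrist_force: [-0.3, -0.2, -1.1]
finger_gap: 0.274
gripper_force: 12.4
```

{"fn": "arm_command", "kwargs": {"commands": [[0,-6,-4,0],[0,-3,-10,0],[0,0,-18,0],[0,0,-22,0],[0,0,-22,0],[0,0,-22,0],[0,0,-18,0],[0,0,-12,0]]}}

```text
time_s: 13.18
position: [0.496, -0.1703, 0.0836]
tcp_rot: [0.755, 0.655, -0.001, -0.002]
wrist_force: [-0.8, -0.3, -0.7]
finger_gap: 0.277
gripper_force: 12.5
```

```bash
python3 - <<'E'
from h import *
s=observe();print(s["position"],s["gripper_force"],s["wrist_force"],s["qpos"])
p=imaging.capture("side")
for d in imaging.find_in("cap",p)[:2]: print(d)
P=s["position"]; print(w2px(p,[P+[0,0,.025],P-[0,0,.051]]))
E
```

```text
[ 0.4960245  -0.17027719  0.08356533] 12.451449483633041 [-0.76608452 -0.31502214 -0.67763738] [ 0.5919481   0.34582457 -0.40958587  1.96073129  0.17518191  0.87307364
 -0.05127419]
{'extent': [296.5, 195.4, 17.7, 21.8], 'conf': 0.68}
[[298.93371746 186.42761117]
 [297.20695491 202.81336476]]
```

{"fn": "arm_command", "kwargs": {"commands": [[0,0,-6,0],[0,0,-6,0],[0,0,-5,0],[0,0,-4,0],[0,0,-3,0],[0,0,-1.5,0],[0,0,0,0],[0,0,0,0]]}}

```text
time_s: 13.95
position: [0.4977, -0.1725, 0.0609]
tcp_rot: [0.756, 0.654, 0.0, 0.0]
wrist_force: [1.1, 0.0, -0.0]
finger_gap: 0.273
gripper_force: 12.4
```

{"fn": "arm_command", "kwargs": {"commands": [[0,0,-1.5,0],[0,0,-1.5,0],[0,0,-1,0],[0,0,-0.7,0],[0,0,-0.5,0],[0,0,0,0],[0,0,0,0],[0,0,0,0]]}}

```text
time_s: 14.62
position: [0.4977, -0.1725, 0.0556]
tcp_rot: [0.756, 0.654, 0.0, 0.0]
wrist_force: [-0.6, 0.1, -1.2]
finger_gap: 0.268
gripper_force: 12.4
```

{"fn": "arm_command", "kwargs": {"commands": [[0,0,-0.4,0],[0,0,-0.4,0],[0,0,-0.3,0],[0,0,0,0],[0,0,0,0],[0,0,0,0],[0,0,0,0],[0,0,0,0]]}}

```text
time_s: 15.28
position: [0.4976, -0.1725, 0.0545]
tcp_rot: [0.756, 0.654, 0.0, 0.0]
wrist_force: [0.5, -0.1, 0.3]
finger_gap: 0.275
gripper_force: 12.4
```

```bash
python3 - <<'E'
from h import *
f=[]
for i in range(4): imaging.capture("side"); s=observe();f.append(s["wrist_force"][2])
print(f,s["position"])
E
```

```text
[np.float64(-0.9458740109808179), np.float64(-0.6537072591150506), np.float64(-0.907803318699862), np.float64(-0.6469837266317333)] [ 0.49761342 -0.1724375   0.0544606 ]
```

{"fn": "arm_command", "kwargs": {"commands": [[0,0,-0.3,0],[0,0,-0.3,0],[0,0,-0.3,0],[0,0,0,0],[0,0,0,0],[0,0,0,0],[0,0,0,0],[0,0,0,0]]}}

```text
time_s: 16.15
position: [0.4976, -0.1724, 0.0536]
tcp_rot: [0.756, 0.654, 0.0, 0.0]
wrist_force: [-1.3, 0.2, -1.0]
finger_gap: 0.273
gripper_force: 12.4
```

```bash
python3 - <<'E'
from h import *
f=[]
for i in range(4): imaging.capture("side"); s=observe();f.append(s["wrist_force"][2])
print(f,s["position"])
E
```

```text
[np.float64(-0.9581227311498018), np.float64(-0.583383830581818), np.float64(-0.6254492974908852), np.float64(-0.014934906847255736)] [ 0.49764046 -0.17244123  0.05356376]
```

{"fn": "arm_command", "kwargs": {"commands": [[0,0,-0.3,0],[0,0,0,0],[0,0,-0.3,0],[0,0,0,0],[0,0,-0.3,0],[0,0,0,0],[0,0,-0.2,0],[0,0,0,0]]}}

```text
time_s: 17.02
position: [0.498, -0.1724, 0.0531]
tcp_rot: [0.756, 0.654, 0.0, 0.0]
wrist_force: [-1.3, 0.4, 5.2]
finger_gap: 0.272
gripper_force: 12.9
```

```bash
python3 - <<'E'
from h import *
f=[]
for i in range(4): imaging.capture("side"); s=observe();f.append(s["wrist_force"][2])
print(f,s["position"])
E
```

```text
[np.float64(5.778607254837843), np.float64(6.292005770420133), np.float64(6.924353531140969), np.float64(6.5183101192297395)] [ 0.49796434 -0.1724692   0.05309794]
```

Touchdown, at 6 N. I'll release and rise.

{"fn": "arm_command", "kwargs": {"commands": [[0,0,0,0],[0,0,0,0],[0,0,0,0],[0,0,0,0],[0,0,0,0],[0,0,0,0],[0,0,0,0],[0,0,0,0]], "grip": 45}}

```text
time_s: 17.88
position: [0.4976, -0.1724, 0.0524]
tcp_rot: [0.756, 0.654, 0.0, 0.0]
wrist_force: [0.4, 0.2, -0.3]
finger_gap: 0.529
gripper_force: 0.0
```

{"fn": "arm_command", "kwargs": {"commands": [[0,0,4,0],[0,0,8,0],[0,0,14,0],[0,0,20,0],[0,0,25,0],[0,0,30,0],[0,0,30,0],[0,0,20,0]]}}

```text
time_s: 18.55
position: [0.4989, -0.1725, 0.2073]
tcp_rot: [0.756, 0.654, 0.001, 0.002]
wrist_force: [1.5, -0.2, -0.0]
finger_gap: 0.528
gripper_force: 0.0
```

{"fn": "arm_command", "kwargs": {"commands": [[2,15,0,0],[3,28,0,0],[3,35,0,0],[3,35,0,0],[3,35,0,0],[3,35,0,0],[3,35,0,0],[3,35,0,0]]}}

```text
time_s: 19.22
position: [0.5206, 0.0822, 0.2045]
tcp_rot: [0.756, 0.654, 0.0, 0.001]
wrist_force: [1.1, 0.4, -0.3]
finger_gap: 0.526
gripper_force: 0.0
```

{"fn": "arm_command", "kwargs": {"commands": [[2,32,0,0],[2,25,0,0],[0,18,0,0],[0,8,0,0],[0,0,0,0],[0,0,0,0],[0,0,0,0],[0,0,0,0]]}}

```text
time_s: 19.88
position: [0.5249, 0.1615, 0.2034]
tcp_rot: [0.757, 0.653, -0.0, 0.0]
wrist_force: [0.5, 1.1, 0.4]
finger_gap: 0.527
gripper_force: 0.0
```

```bash
python3 - <<'E'
from h import *
s=observe();print(s["time_s"],s["position"],s["qpos"].round(3) if hasattr(s["qpos"],"round") else s["qpos"])
t=imaging.capture("top");print([(d["conf"],np.round(d["extent"]),px2w(t,d["extent"][:2],.05)) for d in imaging.find_in("cap",t)][:2])
p=imaging.capture("wrist")
e=[d for d in imaging.find_in("knob_grip",p)];print([(round(d["conf"],2),np.round(d["extent"],1).tolist(),px2w(p,d["extent"][:2],.091).round(3).tolist()) for d in e])
c=w2px(p,[[.526,.176,.091]])[0];print(c)
x0,y0=int(c[0]-65),max(0,int(c[1]-60));save(p,"k1.png",(x0,y0,x0+130,y0+110),5);print(x0,y0)
# dark knob top rectified to z=.091
xs=np.arange(.485,.567,.0005);ys=np.arange(.135,.217,.0005)
G=np.array([[x,y,.091] for y in ys for x in xs]);uv=w2px(p,G).astype(np.float32).reshape(len(ys),len(xs),2)
im=cv2.remap(cv2.cvtColor(p["color"],cv2.COLOR_RGB2GRAY),uv[...,0],uv[...,1],1)
cv2.imwrite("pics/rect.png",im)
for th in(20,30,40):
  m=(im<th).astype(np.uint8);n,l,st,ce=cv2.connectedComponentsWithStats(m);i=1+st[1:,4].argmax()
  r=cv2.minAreaRect(np.argwhere(l==i)[:,::-1].astype(np.float32));print(th,st[i,4]*.25,"c",xs[0]+r[0][0]*.0005,ys[0]+r[0][1]*.0005,"size mm",np.array(r[1])*.5,"ang",r[2])
E
```

```text
19.8833 [0.52493039 0.16146242 0.20343605] [ 0.152  0.276 -0.634  1.782  0.179  1.142 -0.686]
[(0.69, array([301., 207.,  17.,  21.]), array([ 0.49930686, -0.17650169,  0.05      ]))]
[(0.93, [185.1, 17.4, 82.9, 32.5], [0.488, 0.306, 0.091]), (0.92, [256.1, 155.9, 108.4, 103.8], [0.528, 0.186, 0.091]), (0.82, [115.0, 204.2, 70.6, 66.5], [0.386, 0.159, 0.091]), (0.34, [258.1, 323.6, 111.1, 44.2], [0.502, -0.001, 0.091])]
[255.89771058 167.01182628]
190 107
20 1035.0 c 0.5257499999999999 0.1825 size mm [37.  41.5] ang 90.0
30 1225.5 c 0.526 0.1825 size mm [38. 42.] ang 90.0
40 1251.5 c 0.5257499999999999 0.1825 size mm [38.  42.5] ang 90.0
```

View pics/k1.png

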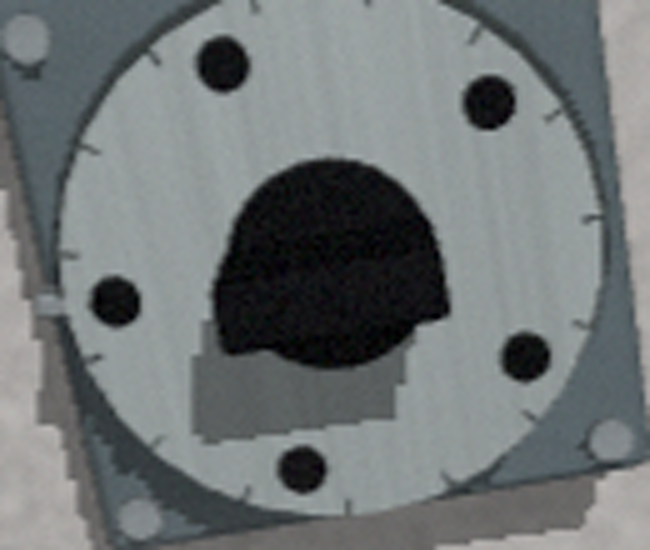

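The cap stands on the mat. In the k1 crop the knob's bar runs nearly along world x, with its near top edge from about (230,355) to (450,315). Working out its centre and angle.

```bash
python3 - <<'E'
from h import *
p=imaging.capture("wrist")
q=lambda u,v,z:px2w(p,(190+u/5,107+v/5),z)[:2]
a,b=q(230,355,.091),q(450,315,.091);d=b-a;L=np.hypot(*d);d/=L;n=np.array([-d[1],d[0]])
print("edge",a,b,L,np.degrees(np.arctan2(d[1],d[0])),"centre",(a+b)/2+.007*n)
# plate holes: 5 on a circle at z=.055
H=np.array([q(*h,.055) for h in((223,64),(489,102),(116,301),(525,356),(303,469))],np.float64)
A=np.c_[2*H,np.ones(5)];s=np.linalg.lstsq(A,(H**2).sum(1),rcond=None)[0];print("plate centre",s[:2],"r",np.sqrt(s[2]+s[:2]@s[:2]))
P=observe();print(P["position"],P["tcp_rot"])
C=np.array([q(28,40,.036),q(612,440,.036),q(140,518,.036)]);print("block screws mid",(C[0]+C[1])/2,C)
e=C[1]-C[2];print("block yaw",np.degrees(np.arctan2(e[1],e[0])))
E
```

```text
edge [0.50590769 0.16892541] [0.5476259  0.17059744] 0.041751708300534894 2.2951289602308056 centre [0.52648647 0.17675581]
plate centre [0.52592857 0.17585991] r 0.04589575228557583
[0.52469709 0.16289481 0.20344454] [ 7.56582757e-01  6.53897939e-01 -5.50567745e-05  1.16547977e-04]
block screws mid [0.52604045 0.17513227] [[0.46892858 0.22866695]
 [0.58315232 0.12159759]
 [0.47227959 0.11837819]]
block yaw 1.6632234705673403
```

{"fn": "arm_command", "kwargs": {"commands": [[1,5,0,6],[0,5,0,6],[0,3,0,6],[0,0,0,6],[0,0,0,6],[0,0,0,6],[0,0,0,6],[0,0,0,6]], "grip": 45, "squeeze": 60}}

```text
time_s: 20.8
position: [0.5256, 0.1763, 0.2034]
tcp_rot: [0.423, 0.906, -0.0, 0.0]
wrist_force: [0.0, -0.6, -0.3]
finger_gap: 0.529
gripper_force: 0.0
```

{"fn": "arm_command", "kwargs": {"commands": [[0,0,0,6],[0,0,0,6],[0,0,0,6],[0,0,0,6],[0,0,0,6],[0,0,0,6],[0,0,0,6],[0,0,0,6]]}}

```text
time_s: 21.47
position: [0.5257, 0.1763, 0.2034]
tcp_rot: [0.017, 1.0, -0.0, 0.0]
wrist_force: [0.2, -0.2, 0.3]
finger_gap: 0.527
gripper_force: 0.0
```

{"fn": "arm_command", "kwargs": {"commands": [[0,0,-15,4],[0,0,-20,0.3],[0,0,-20,0],[0,0,-20,0],[0,0,-15,0],[0,0,-10,0],[0,0,0,0],[0,0,0,0]]}}

```text
time_s: 22.13
position: [0.5256, 0.1766, 0.1035]
tcp_rot: [-0.018, 1.0, 0.0, -0.0]
wrist_force: [0.1, 0.7, 0.7]
finger_gap: 0.525
gripper_force: 0.0
```

```bash
python3 - <<'E'
from h import *
s=observe();q=s["tcp_rot"];print(s["position"],"y ang",2*np.degrees(np.arctan2(q[1],q[0]))-90,np.round(s["qpos"],3),s["time_s"])
p=imaging.capture("wrist");P=s["position"]
g=cv2.cvtColor(p["color"],cv2.COLOR_RGB2GRAY);print((g<18).sum())
save(p,"w7.png",s=1.5)
E
```

```text
[0.52563617 0.17657552 0.10346844] y ang 92.03018759119692 [ 0.302  0.474 -0.897  1.869  0.434  1.008  0.827] 22.1333
20781
```

{"fn": "arm_command", "kwargs": {"commands": [[0.4,-0.4,-6,0],[0,0,-7,0],[0,0,-7,0],[0,0,-5,0],[0,0,-3,0],[0,0,-1,0],[0,0,0,0],[0,0,0,0]]}}

```text
time_s: 22.85
position: [0.5261, 0.1763, 0.0745]
tcp_rot: [-0.018, 1.0, 0.0, 0.0]
wrist_force: [-0.7, 0.1, 0.3]
finger_gap: 0.527
gripper_force: 0.0
```

{"fn": "arm_command", "kwargs": {"commands": [[0,0,-2,0],[0,0,-2,0],[0,0,-2,0],[0,0,-2,0],[0,0,-2,0],[0,0,-2,0],[0,0,-1,0],[0,0,0,0]]}}

```text
time_s: 23.52
position: [0.5258, 0.1761, 0.0611]
tcp_rot: [-0.018, 1.0, 0.0, -0.0]
wrist_force: [0.7, 0.7, -0.4]
finger_gap: 0.529
gripper_force: 0.0
```

Now close, first with a light squeeze.

{"fn": "arm_command", "kwargs": {"commands": [[0,0,0,0],[0,0,0,0],[0,0,0,0],[0,0,0,0],[0,0,0,0],[0,0,0,0],[0,0,0,0],[0,0,0,0]], "grip": 4, "squeeze": 30}}

```text
time_s: 24.18
position: [0.5261, 0.1759, 0.0617]
tcp_rot: [-0.018, 1.0, -0.0, 0.0]
wrist_force: [-0.8, -2.1, 4.8]
finger_gap: 0.151
gripper_force: 31.5
```

```bash
python3 - <<'E'
from h import *
s=observe();print({k:np.round(s[k],3).tolist() for k in("time_s","position","finger_gap","gripper_force","wrist_force","wrist_torque")})
E
```

```text
{'time_s': 24.183, 'position': [0.526, 0.176, 0.062], 'finger_gap': 0.151, 'gripper_force': 31.509, 'wrist_force': [-0.806, -2.095, 4.822], 'wrist_torque': [-0.385, 0.191, -0.036]}
```

{"fn": "arm_command", "kwargs": {"commands": [[0,0,0,0],[0,0,0,0],[0,0,0,0],[0,0,0,-1],[0,0,0,-1],[0,0,0,-2],[0,0,0,-2],[0,0,0,0]], "squeeze": 60}}

```text
time_s: 24.85
position: [0.5261, 0.1759, 0.0618]
tcp_rot: [0.035, 0.999, -0.0, 0.0]
wrist_force: [-1.6, -2.2, 5.0]
finger_gap: 0.148
gripper_force: 61.8
```

```bash
cat > st.py <<'E'
from h import *
s=observe();q=s["tcp_rot"];print("yaw",round(2*np.degrees(np.arctan2(q[1],q[0]))-182.03,2),{k:np.round(s[k],3).tolist() for k in("time_s","position","finger_gap","gripper_force","wrist_force","wrist_torque")})
E
python3 st.py
```

```text
yaw -6.0 {'time_s': 24.85, 'position': [0.526, 0.176, 0.062], 'finger_gap': 0.148, 'gripper_force': 61.844, 'wrist_force': [-1.647, -2.158, 4.992], 'wrist_torque': [-0.422, 0.329, 0.169]}
```

The feel is right: 0.17 N m at a quarter pitch, so the knob follows. On to stop 1.

{"fn": "arm_command", "kwargs": {"commands": [[0,0,0,-2],[0,0,0,-3],[0,0,0,-3],[0,0,0,-3],[0,0,0,-3],[0,0,0,-2],[0,0,0,-2],[0,0,0,0]]}}

```text
time_s: 25.52
position: [0.5261, 0.1758, 0.0618]
tcp_rot: [0.191, 0.982, -0.0, 0.0]
wrist_force: [-1.0, -2.9, 5.0]
finger_gap: 0.144
gripper_force: 61.8
```

```bash
python3 st.py
```

```text
yaw -24.04 {'time_s': 25.517, 'position': [0.526, 0.176, 0.062], 'finger_gap': 0.144, 'gripper_force': 61.796, 'wrist_force': [-0.957, -2.946, 5.014], 'wrist_torque': [-0.456, 0.335, 0.016]}
```

{"fn": "arm_command", "kwargs": {"commands": [[0,0,0,-2],[0,0,0,-3],[0,0,0,-4],[0,0,0,-4],[0,0,0,-4],[0,0,0,-4],[0,0,0,-3],[0,0,0,0]]}}

```text
time_s: 26.18
position: [0.5261, 0.1757, 0.0618]
tcp_rot: [0.391, 0.92, -0.0, 0.0]
wrist_force: [-1.9, -2.3, 5.6]
finger_gap: 0.145
gripper_force: 61.8
```

```bash
python3 st.py
```

```text
yaw -48.08 {'time_s': 26.183, 'position': [0.526, 0.176, 0.062], 'finger_gap': 0.145, 'gripper_force': 61.803, 'wrist_force': [-1.934, -2.336, 5.607], 'wrist_torque': [-0.482, 0.252, -0.039]}
```

Torque is near zero at -24° and -48°, so those were stops 1 and 2. Now the third click.

{"fn": "arm_command", "kwargs": {"commands": [[0,0,0,-2],[0,0,0,-3],[0,0,0,-4],[0,0,0,-4],[0,0,0,-4],[0,0,0,-4],[0,0,0,-2],[0,0,0,-1]]}}

```text
time_s: 26.85
position: [0.5259, 0.1757, 0.0617]
tcp_rot: [0.574, 0.819, -0.0, 0.0]
wrist_force: [-1.7, -2.3, 6.5]
finger_gap: 0.143
gripper_force: 61.9
```

{"fn": "arm_command", "kwargs": {"commands": [[0,0,0,0],[0,0,0,0],[0,0,0,0],[0,0,0,0],[0,0,0,0],[0,0,0,0],[0,0,0,0],[0,0,0,0]]}}

```text
time_s: 27.52
position: [0.526, 0.1756, 0.0618]
tcp_rot: [0.573, 0.819, -0.0, 0.0]
wrist_force: [-2.1, -2.1, 6.1]
finger_gap: 0.142
gripper_force: 61.9
```

```bash
python3 st.py; python3 - <<'E'
from h import *
t=imaging.capture("top");print([(d["conf"],np.round(d["extent"]),px2w(t,d["extent"][:2],.05)) for d in imaging.find_in("cap",t)][:2])
E
python3 st.py
```

```text
yaw -71.98 {'time_s': 27.517, 'position': [0.526, 0.176, 0.062], 'finger_gap': 0.142, 'gripper_force': 61.893, 'wrist_force': [-2.132, -2.073, 6.071], 'wrist_torque': [-0.472, 0.429, 0.022]}
[(0.62, array([301., 209.,  17.,  14.]), array([ 0.49088919, -0.17663925,  0.05      ]))]
yaw -71.97 {'time_s': 27.617, 'position': [0.526, 0.176, 0.062], 'finger_gap': 0.142, 'gripper_force': 61.893, 'wrist_force': [-2.158, -2.906, 5.903], 'wrist_torque': [-0.481, 0.397, -0.038]}
```

The plate has turned 72°, torque is about zero, the knob is still held, and the cap is on the mat. Handing in.

```bash
python3 -c "
from rig import job
print(job.hand_in())"
```

```text
the job is handed in; nothing more can be done
None
```

I've handed the job in; it returned no verdict. The cap is on the mat about 5 mm from its centre, and the plate turned 72° to the third stop (near-zero torque there), with the knob still held at 62 N. While I was setting the grip, it briefly held the cap's stud at 20 N (your limit is 15 N) before I eased it to 12 N for the lift; I saw no sign of a crack.

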